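# Sound the dowel hole with the depth gauge

## Robot

A 6-joint arm with a two-finger parallel gripper is mounted at the origin on the work surface. World frame = base frame: x ahead of the robot, y to its left, z up, the work surface at z = 0. Lengths are in m, angles in rad, forces in N, time in s.
With the tool pointing down it reaches from about 0.375 to 0.9 m from the base axis. Payload 3.1 kg.
Tool frame: the origin (TCP) lies midway between the tips of the shut fingers; the grasp point (between the pads) lies 19 mm behind it; z points along the fingers, y is the line along which they close (so a half turn about z gives the same grasp; the last joint's range is limited). The gripper opens to 87 mm and grips with 3 to 60 N. Pads are 19 mm wide; open, the fingers measure 117 mm over their backs; the gripper's body (75 mm by 190 mm) begins 51 mm behind the grasp point.
Start: joints at [1.127, 0.527, 1.433, -0, 1.181, -0.178], TCP at [0.164, 0.603, 0.223] pointing down, gripper open.
Joint ranges: [-3.08, 3.08], [-0.75, 2.2], [0.22, 2.44], [-1.43, 4.57], [0, 2.65], [-2.85, 2.85]. Speed limits (rad/s): [2.79, 2.79, 3.14, 3.14, 3.14, 3.14].

## Interface

Orientations are given as a unit quaternion [x, y, z, w].
In Python, from rig import get_obs, cams, job gives the robot as it stands.
- The arm moves only by the tool servo_tool, never from a script. Its argument "moves" is text: rows parted by semicolons, each of 5 numbers parted by spaces: the shift along the tool's x, y, z in m, then the turn about the tool's z in degrees, then the finger opening in m, from 0 to 0.087. In form: dx dy dz spin claw; .... A call has 1 to 10 rows; each row is the pose to reach, as a shift and turn from the pose commanded when the call began, along the tool's axes at that moment; what a row does not reach only later rows make up. A row lasts 1/12 s, in which the tool goes at most 41.7 mm and 7.16 degrees, less where a joint would pass 70% of its speed; a pose out of reach is approached as far as the arm can. A call with a gripper value outside its range is refused whole. The fingers move at their own pace and stop on an object; "grip_force" is the grip in N (left out, the last holds). Time passes only in rows, so rows that repeat a pose let the fingers close. It gives the time, the measured TCP pose, the force, the opening and the grip force at its end, in the units of the state.
- get_obs(): the state, without advancing time (a new reading comes with each control period).
- cams.camera(name): name is "scene" or "top" or "wrist"; returns the picture (480x640x3 uint8, blue, green, red); there is no depth.
- cams.camera_model(name): a dict with "fx", "fy", "cx", "cy" (pixels), "R" (3x3) and "t" (3): a world point X has camera coordinates R X + t. Camera axes: x right, y down, z forward; pixel columns grow to the right and rows downward; lengths in m; the calibration is good to about 2 mm. The wrist camera is an equidistant fisheye: a pixel r from the principal point sees the ray r / f radians off the axis. A picture is of the moment at which its call begins: read the wrist's pose just before it. camera_model takes no time and is no camera call; for the wrist camera it gives the pose at the moment of the call.
- job.hand_in(): hands the job in; it is judged then, once.
The state is a dict: "time": time; "q": joint angles; "joint_velocities": joint speeds; "joint_torque": joint torques, N m; "position": TCP position; "tool_rot": TCP orientation; "ft_force": force on the tool from outside, world axes, zero at the start; "moment": the same for the moment, N m; "grip_width": finger opening in m; "grip_force": force on a finger pad.
Only numpy, scipy, OpenCV 4.12 (cv2) and the standard library are available. Lean on these libraries where they do the work, as an engineer would, in place of code of your own. Each camera call takes 0.05 s, during which the arm holds its last target. There are 200 camera calls.

## Task

Measure how deep the wide hole in the maple block is with the depth gauge: lift the gauge off its plywood stand by its knob, set its bar flat on the block with the rod in that hole, and gently push the rod down through the bar until it touches the bottom of the hole. Leave the gauge standing there, bar flat on the block and rod on the bottom, and leave the tape, can and coffee cup alone.

Things in the scene. Friction and masses are not known exactly. Their poses are not given: they have to be found in the camera images.
- knob (a point): centre (half-way up) of the gauge's dark steel knob, an upright cylinder 18 mm across and 26 mm tall on top of the rod: the place to grip it. The knob's centre is 93 mm above the rod's tip; the rod is steel, 10 mm thick, with its last 2 mm tapered to 6 mm across. Its z axis points up along the rod. Rod and knob weigh about 80 g
- rod: the gauge's rod with its knob; the origin is the centre of the rod's lower tip, z up along the rod. The rod slides lengthwise through the bar against a steady rubbing of about 2.2 N and stays where it is left unless pushed. When the gauge is lifted by the knob the bar (about 360 g) slides down the rod to a stop, where the tip sticks out 10 mm below the bar; at the start it sticks out 10 to 14 mm, and pushed down through the bar it can stick out up to 60 mm
- foot (a point): centre of the flat underside of the gauge's steel bar, on the rod's axis. The bar is 90 mm long (its y axis), 26 mm wide (x) and 20 mm tall (z up); it turns with the rod and cannot come off it
- hole (a point): centre of the mouth of the wide hole, level with the top face of the maple block; z up. The hole is upright, 12 mm across with a 2 mm chamfer, blind, and 24 to 44 mm deep: how deep is not known and must be felt. The flat wooden bottom gives hardly at all; a push or knock of more than 28 N bruises it, so come down at about 10 mm/s and stop soon after the force rises above the rubbing
- block: maple block, 130 mm (x) by 110 mm (y) by 60 mm tall, firmly fixed; origin at the centre of its underside. The wide hole lies at x +12 mm, y -8 mm of its centre; two 6 mm holes at x -38 mm are not the ones meant
- core: the wood beneath the wide hole, part of the block, including the hole's bottom; this origin lies on the hole's axis at the level of the block's underside (60 mm under the mouth) and says nothing about the depth
- stand: the gauge's plywood stand, 70 mm (x) by 100 mm (y) by 40 mm tall, fixed; origin at the centre of its underside. At the start the gauge's bar lies flat on top of it, with the rod's tip in a 16 mm wide hole at its centre
- tape: roll of grey tape lying flat, 90 mm across, 38 mm tall; bystander; origin at the centre of its underside
- can: blue drinks can, 66 mm across, 122 mm tall; bystander; origin at the centre of its underside
- coffee: paper coffee cup with lid, 82 mm across, 118 mm tall; bystander; origin at the centre of its underside

How it is judged:
By the outcome, as a careful person would: the job done as asked, in the order asked, and still so for the second after the job is handed in, with the robot touching nothing.
It also fails if it takes over 51 s, if anything falls off the work surface, if the arm or the gripper's body presses on something with over 40 N, if the wrist force passes 120 N, or if a joint passes its speed limit or range.

## Working session

There is one attempt and no reset: what is moved stays moved. The work goes in short steps, Python scripts to look and compute and a tool call to move; the robot and the scene stay as the last step left them, time stands still between calls to the robot, and variables do not carry over. Pictures are saved under pics/ and viewed, at most 10 in all, crops included, and the job is handed in when it is done.

Besides the shell and the picture viewer there is one more tool, called after ">>>" as name(argument=value, ...) on one line, values as JSON. servo_tool: Moves the arm, as the interface text tells. Its arguments: {"type":"object","properties":{"moves":{"type":"string"},"grip_force":{"type":"number"}},"required":["moves"]}

```bash
mkdir -p pics; ls
python3 - <<'E'
from rig import get_obs,cams
import cv2
o=get_obs();print(o)
for n in ("scene","top"):
    im=cams.camera(n);cv2.imwrite(f"pics/{n}0.png",im);print(n,cams.camera_model(n))
E
```

```text
pics
{'time': 0.0, 'q': array([ 1.12748246e+00,  5.28463820e-01,  1.43386873e+00, -4.83282460e-06,
        1.18141861e+00, -1.78488026e-01]), 'joint_velocities': array([ 1.16065014e-03, -2.19219522e-04,  1.71563762e-03,  8.63277635e-04,
       -1.10901277e-03, -7.43909641e-05]), 'joint_torque': array([-2.76491824e-05, -4.40038741e+01, -1.76595175e+01,  6.33200677e-02,
        5.82181779e-02, -1.58486851e-04]), 'position': array([0.16323917, 0.60255775, 0.22158377]), 'tool_rot': array([ 1.32025336e-01,  9.91245755e-01, -1.02819597e-03, -3.28034086e-04]), 'ft_force': array([-0.20026285, -0.92996399,  0.10506992]), 'moment': array([ 0.00753008, -0.00840381, -0.03284565]), 'grip_force': 0.0, 'grip_width': 0.08730495070194777}
scene {'fx': 490.34299831411903, 'fy': 490.34299831411903, 'cx': 318.39346879389416, 'cy': 249.33230702531193, 'R': array([[-0.55301429,  0.83316818, -0.00244641],
       [ 0.67527071,  0.44648624, -0.58707709],
       [-0.48804166, -0.32631401, -0.80952734]]), 't': array([ 0.34958151, -0.36068183,  1.34345884])}
top {'fx': 459.54756254229665, 'fy': 459.54756254229665, 'cx': 314.656894861062, 'cy': 232.60981425239348, 'R': array([[ 0.00668071, -0.99993776,  0.00893553],
       [-0.99743067, -0.0073008 , -0.07126545],
       [ 0.07132625, -0.00843647, -0.99741736]]), 't': array([0.0071443 , 0.62168392, 1.21508112])}
```

View pics/scene0.png

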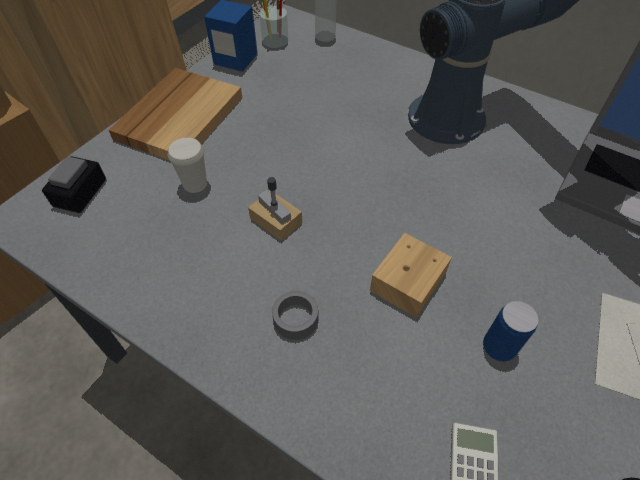

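View pics/top0.png

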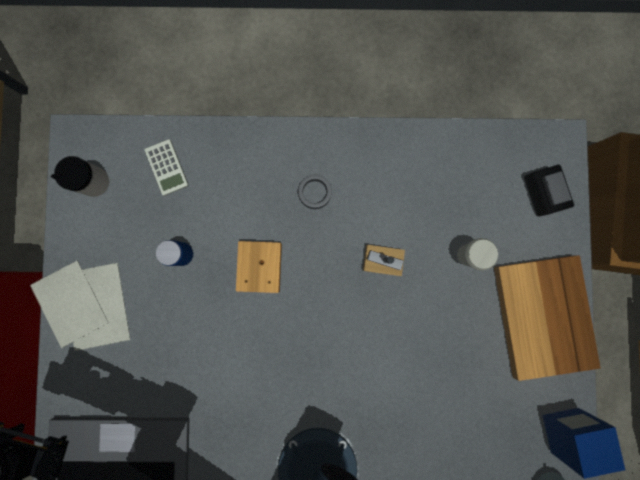

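The scene view shows the gauge (knob at about 272,184) and the block (hole at about 406,268). In the top view they are at about (387,259) and (262,263). I'll enlarge these areas.

Run:
```python
import cv2,numpy as np
s=cv2.imread("pics/scene0.png");t=cv2.imread("pics/top0.png")
def c(im,x,y,w,h,k=None):
    return cv2.resize(im[y:y+h,x:x+w],(400,300),interpolation=cv2.INTER_CUBIC)
a=np.vstack([np.hstack([c(s,240,170,80,60,5),c(s,366,235,80,60)]),np.hstack([c(t,347,230,80,60),c(t,222,237,80,60)])])
cv2.imwrite("pics/m.png",a)
```

```text
(no output)
```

View pics/m.png

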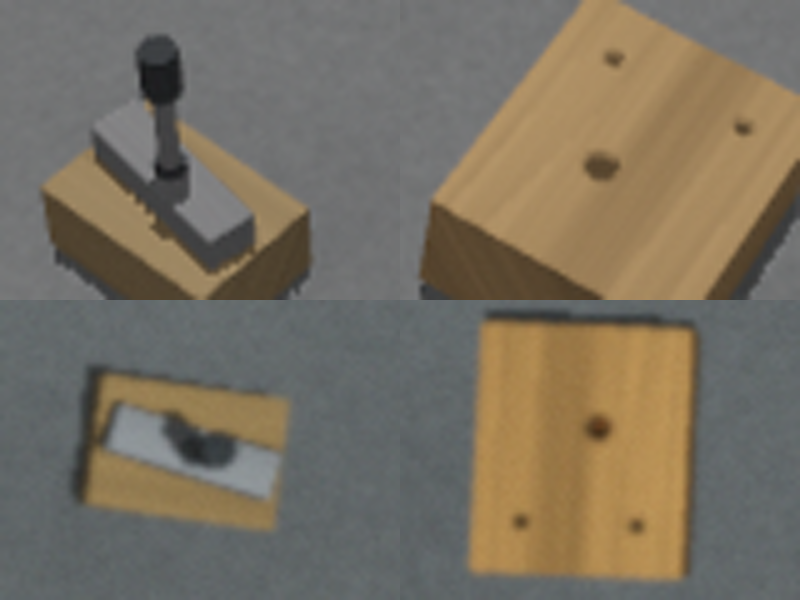

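```bash
cat > h.py <<'E'
import numpy as np
from rig import cams,get_obs
from scipy.spatial.transform import Rotation as Rot
def ray(n,p,m=None):
    m=m or cams.camera_model(n); R=np.array(m["R"]);t=np.array(m["t"])
    v=np.array([(p[0]-m["cx"])/m["fx"],(p[1]-m["cy"])/m["fy"]])
    if n=="wrist":
        th=np.linalg.norm(v); d=np.r_[v/th*np.sin(th),np.cos(th)]
    else: d=np.r_[v,1]; d/=np.linalg.norm(d)
    return -R.T@t,R.T@d
def tri(rays):
    A=0;b=0
    for c,d in rays:
        P=np.eye(3)-np.outer(d,d);A=A+P;b=b+P@c
    X=np.linalg.solve(A,b)
    return X,[np.linalg.norm((np.eye(3)-np.outer(d,d))@(X-c))for c,d in rays]
def atz(r,z): return r[0]+r[1]*(z-r[0][2])/r[1][2]
def proj(n,X,m):
    c=np.array(m["R"])@X+m["t"]
    th=np.arctan2(np.hypot(c[0],c[1]),c[2]);u=c[:2]/np.hypot(c[0],c[1])*th if n=="wrist" else c[:2]/c[2]
    return u*m["fx"]+[m["cx"],m["cy"]]
E
python3 - <<'E'
from h import *
for nm,s,t in (("knobtop",(271,179.6),(389.8,259.2)),("hole",(406,267.8),(261.2,262.2))):
    X,e=tri([ray("scene",s),ray("top",t)]);print(nm,X,e)
T=lambda x,y,ox,oy,z:atz(ray("top",(ox+(x+.5)/5-.5,oy+(y+.5)/5-.5)),z)
print([T(x,y-300,347,230,.06).round(4) for x,y in((118,402),(282,455),(268,500),(106,445))])
print([T(x-400,y-300,222,237,.06).round(4) for x,y in((482,321),(695,326),(688,578),(470,572))])
print([T(x,y-300,347,230,.04).round(4) for x,y in((105,372),(290,400),(275,530),(84,502))])
o=get_obs();print(Rot.from_quat(o["tool_rot"]).as_matrix().round(4))
E
```

```text
knobtop [ 0.5501776  -0.17179456  0.13515255] [np.float64(0.0006027354200437114), np.float64(0.000602735420043672)]
hole [0.54088322 0.1502218  0.05898542] [np.float64(9.341368333968065e-05), np.float64(9.341368333967259e-05)]
[array([ 0.5745, -0.1332,  0.06  ]), array([ 0.5476, -0.2186,  0.06  ]), array([ 0.5242, -0.2112,  0.06  ]), array([ 0.5521, -0.1269,  0.06  ])]
[array([0.5961, 0.2112, 0.06  ]), array([0.5943, 0.1003, 0.06  ]), array([0.4639, 0.1024, 0.06  ]), array([0.4663, 0.215 , 0.06  ])]
[array([ 0.5911, -0.1289,  0.04  ]), array([ 0.5769, -0.2271,  0.04  ]), array([ 0.5082, -0.2187,  0.04  ]), array([ 0.5223, -0.1177,  0.04  ])]
[[-9.652e-01  2.617e-01 -8.000e-04]
 [ 2.617e-01  9.652e-01 -1.800e-03]
 [ 3.000e-04 -1.900e-03 -1.000e+00]]
```

>>> servo_tool(moves="-0.483 -0.337 0 0 0.087;-0.483 -0.337 0 0 0.087;-0.483 -0.337 0 0 0.087;-0.483 -0.337 0 0 0.087;-0.483 -0.337 0 0 0.087;-0.483 -0.337 0 0 0.087;-0.483 -0.337 0 0 0.087;-0.483 -0.337 0 0 0.087;-0.483 -0.337 0 0 0.087;-0.483 -0.337 0 0 0.087")

```text
time: 0.93
position: [0.4316, 0.2818, 0.2223]
tool_rot: [0.132, 0.991, -0.0, -0.0]
ft_force: [0.4, 0.3, -0.2]
grip_width: 0.087
grip_force: 0.0
```

>>> servo_tool(moves="-0.139 -0.099 0 0 0.087;-0.139 -0.099 0 0 0.087;-0.139 -0.099 0 0 0.087;-0.139 -0.099 0 0 0.087;-0.139 -0.099 0 0 0.087;-0.139 -0.099 0 0 0.087;-0.139 -0.099 0 0 0.087")

```text
time: 1.52
position: [0.5383, 0.1517, 0.2219]
tool_rot: [0.133, 0.991, 0.0, -0.001]
ft_force: [-0.1, 0.4, -1.0]
grip_width: 0.0865
grip_force: 0.0
```

Run:
```python
from h import *
import cv2,pickle
o=get_obs();m=cams.camera_model("wrist");im=cams.camera("wrist");cv2.imwrite("pics/w1.png",im);pickle.dump(m,open("w1.pkl","wb"))
print(o["position"],o["joint_velocities"].round(3),m)
print(proj("wrist",np.array([.541,.150,.06]),m),proj("wrist",np.array([.55,-.172,.1215]),m))
```

```text
[0.53828211 0.15170041 0.22191526] [ 0.037 -0.012  0.021 -0.     0.001  0.   ] {'fx': 371.64829954431775, 'fy': 371.64829954431775, 'cx': 316.83349256230065, 'cy': 237.12011623594725, 'R': array([[ 2.62031183e-01,  9.65059404e-01, -7.19665408e-05],
       [ 9.25289851e-01, -2.51211838e-01,  2.84132548e-01],
       [ 2.74186709e-01, -7.45181777e-02, -9.58785007e-01]]), 't': array([-0.28854102, -0.49439218,  0.25420498])}
[314.57770678 221.05006106] [ 24.21465366 324.07711074]
```

View pics/w1.png

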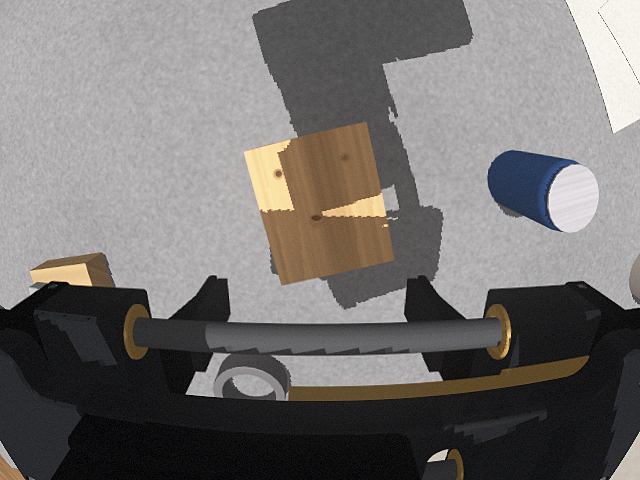

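The hole shows at about (316,217), close to the predicted (315,221). I'll enlarge it, then go to the knob.

Run:
```python
import cv2
im=cv2.imread("pics/w1.png");cv2.imwrite("pics/w1c.png",cv2.resize(im[190:245,280:350],None,fx=10,fy=10,interpolation=cv2.INTER_CUBIC))
```

```text
(no output)
```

View pics/w1c.png

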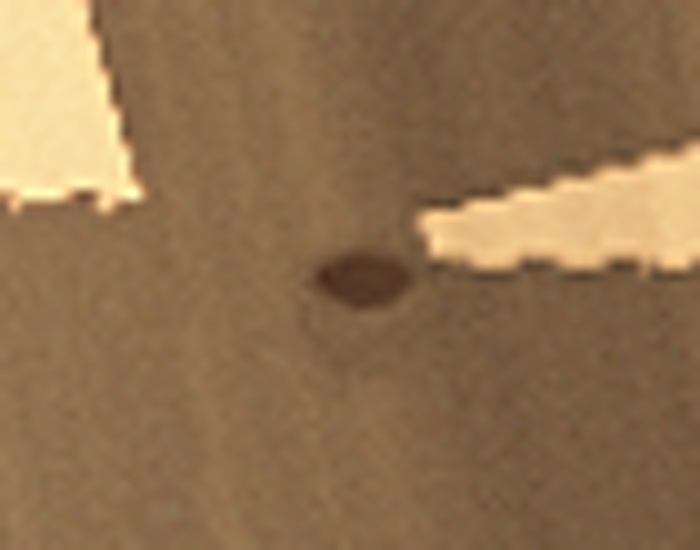

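>>> servo_tool(moves="0.02 -0.282 0 0 0.06;0.02 -0.282 0 0 0.06;0.02 -0.282 0 0 0.06;0.02 -0.282 0 0 0.06;0.02 -0.282 0 0 0.06;0.02 -0.282 0 0 0.06;0.02 -0.282 0 0 0.06;0.02 -0.282 0 0 0.06;0.02 -0.282 0 0 0.06;0.02 -0.282 0 0 0.06")

```text
time: 2.4
position: [0.4457, -0.1134, 0.2226]
tool_rot: [0.131, 0.991, 0.0, -0.0]
ft_force: [0.0, -0.3, -0.2]
grip_width: 0.0604
grip_force: 0.0
```

The hole's mouth, with its chamfer ring, centres at about (315.8,220.3), which matches the estimate to about 1 mm. I'll look at the knob from here.

>>> servo_tool(moves="-0.06 -0.027 0 0 0.06;-0.06 -0.027 0 0 0.06;-0.06 -0.027 0 0 0.06;-0.06 -0.027 0 0 0.06")

```text
time: 2.73
position: [0.498, -0.1552, 0.2223]
tool_rot: [0.131, 0.991, 0.0, -0.0]
ft_force: [0.1, 1.0, 0.2]
grip_width: 0.0603
grip_force: 0.0
```

Run:
```python
from h import *
import cv2,pickle
o=get_obs();m=cams.camera_model("wrist");im=cams.camera("wrist");cv2.imwrite("pics/w2.png",im);pickle.dump(m,open("w2.pkl","wb"))
print(o["position"],o["joint_velocities"].round(3))
p=proj("wrist",np.array([.55,-.172,.1215]),m);print(p)
x,y=(int(p[0])-60,int(p[1])-45);print(x,y);cv2.imwrite("pics/w2c.png",cv2.resize(im[y:y+90,x:x+120],None,fx=6,fy=6,interpolation=cv2.INTER_CUBIC))
m1=pickle.load(open("w1.pkl","rb"))
print(tri([ray("wrist",(315.8,220.3),m1),ray("scene",(406,267.8)),ray("top",(261.2,262.2))]),atz(ray("wrist",(315.8,220.3),m1),.06))
```

```text
[ 0.49800222 -0.15522805  0.22226805] [ 0.002 -0.022  0.06   0.001  0.016 -0.001]
[311.79260749 303.22031408]
251 258
(array([0.54088073, 0.15053911, 0.05888781]), [np.float64(0.0006269658890519218), np.float64(0.0002559703630655664), np.float64(0.00039279108459105207)]) [0.54061764 0.15124275 0.06      ]
```

View pics/w2c.png

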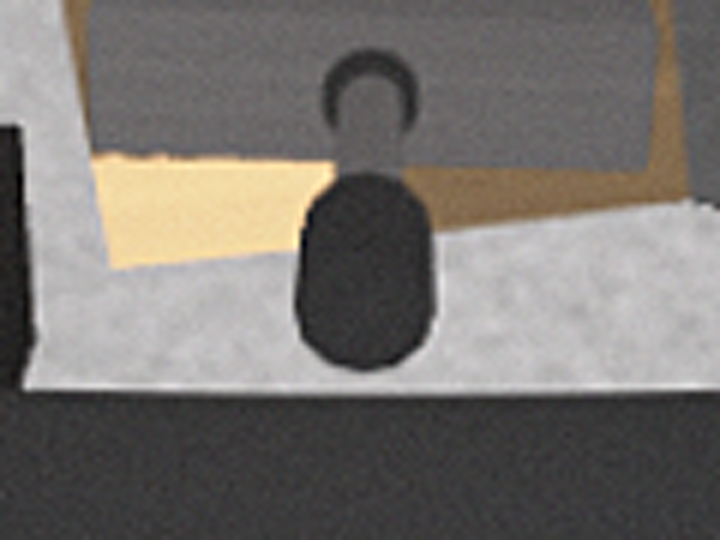

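The knob centre is at about (311.6,303.0), within 0.3 px of the prediction, so the knob is at (0.550,-0.172,0.1215). Now to go above it.

>>> servo_tool(moves="-0.03 -0.0015 0 0 0.06;-0.0546 -0.0026 0 0 0.06;-0.0546 -0.0026 0.03 0 0.06;-0.0546 -0.0026 0.06 0 0.06;-0.0546 -0.0026 0.06 0 0.06;-0.0546 -0.0026 0.06 0 0.06")

```text
time: 3.28
position: [0.5468, -0.1712, 0.1613]
tool_rot: [0.131, 0.991, 0.001, -0.003]
ft_force: [-0.1, 0.0, 0.9]
grip_width: 0.0601
grip_force: 0.0
```

>>> servo_tool(moves="-0.002 0 0.015 0 0.06;-0.002 0 0.03 0 0.06;-0.002 0 0.045 0 0.06;-0.002 0 0.058 0 0.06;-0.002 0 0.058 0 0.06;-0.002 0 0.058 0 0.06;-0.002 0 0.058 0 0.06")

```text
time: 3.87
position: [0.5518, -0.1744, 0.1065]
tool_rot: [0.132, 0.991, -0.001, 0.001]
ft_force: [-0.0, -0.1, 0.1]
grip_width: 0.0604
grip_force: 0.0
```

>>> servo_tool(moves="0.002 0.001 0.003 0 0.06;0.002 0.001 0.003 0 0.06;0.002 0.001 0.003 0 0.06;0.002 0.001 0.003 0 0.06")

```text
time: 4.2
position: [0.5493, -0.1728, 0.102]
tool_rot: [0.132, 0.991, -0.0, 0.0]
ft_force: [-0.1, -0.5, -0.3]
grip_width: 0.0597
grip_force: 0.0
```

Well placed. Closing the fingers.

>>> servo_tool(moves="0 0 0 0 0.03;0 0 0 0 0.022;0 0 0 0 0.01;0 0 0 0 0.01;0 0 0 0 0.01;0 0 0 0 0.01;0 0 0 0 0.01;0 0 0 0 0.01;0 0 0 0 0.01;0 0 0 0 0.01", grip_force=40)

```text
time: 5.03
position: [0.5491, -0.1731, 0.1014]
tool_rot: [0.132, 0.991, -0.0, -0.0]
ft_force: [-0.9, -2.4, -1.1]
grip_width: 0.0169
grip_force: 40.0
```

>>> servo_tool(moves="0 0 -0.004 0 0.01;0 0 -0.009 0 0.01;0 0 -0.015 0 0.01;0 0 -0.023 0 0.01;0 0 -0.033 0 0.01;0 0 -0.044 0 0.01;0 0 -0.055 0 0.01;0 0 -0.066 0 0.01;0 0 -0.073 0 0.01;0 0 -0.076 0 0.01")

```text
time: 5.87
position: [0.55, -0.1732, 0.1796]
tool_rot: [0.132, 0.991, -0.001, 0.002]
ft_force: [-0.8, -0.1, -4.4]
grip_width: 0.0166
grip_force: 40.0
```

>>> servo_tool(moves="0.002 0.006 0 0 0.01;0.006 0.019 0 0 0.01;0.011 0.037 0 0 0.01;0.018 0.059 0 0 0.01;0.024 0.081 0 0 0.01;0.031 0.102 0 0 0.01;0.037 0.124 0 0 0.01;0.044 0.146 0 0 0.01;0.050 0.167 0 0 0.01;0.056 0.186 0 0 0.01")

```text
time: 6.7
position: [0.5422, 0.0242, 0.1766]
tool_rot: [0.132, 0.991, 0.0, -0.001]
ft_force: [0.0, 0.4, -5.1]
grip_width: 0.0165
grip_force: 40.0
```

>>> servo_tool(moves="0.006 0.020 0 0 0.01;0.012 0.041 0 0 0.01;0.019 0.062 0 0 0.01;0.025 0.083 0 0 0.01;0.030 0.101 0 0 0.01;0.034 0.114 0 0 0.01;0.0365 0.121 0 0 0.01;0.0375 0.124 0 0 0.01;0.0375 0.124 0 0 0.01;0.0375 0.124 0 0 0.01")

```text
time: 7.53
position: [0.5399, 0.1503, 0.1774]
tool_rot: [0.132, 0.991, -0.0, -0.0]
ft_force: [-0.8, -0.5, -5.8]
grip_width: 0.0167
grip_force: 40.0
```

>>> servo_tool(moves="0 0 0 0 0.01;0 0 0 0 0.01;0 0 0 0 0.01")

```text
time: 7.78
position: [0.5403, 0.15, 0.1776]
tool_rot: [0.133, 0.991, -0.0, 0.0]
ft_force: [-0.7, -0.3, -4.5]
grip_width: 0.0166
grip_force: 40.0
```

Run:
```python
from h import *
import cv2
o=get_obs();m=cams.camera_model("wrist");w=cams.camera("wrist");s=cams.camera("scene");t=cams.camera("top")
print(o["position"],o["joint_velocities"].round(3),o["ft_force"],o["moment"],m["R"],m["t"])
def c(im,p,w=80,h=60):
    x,y=int(p[0])-w//2,int(p[1])-h//2;print(x,y);return cv2.resize(im[y:y+h,x:x+w],(400,300),interpolation=cv2.INTER_CUBIC)
H=np.array([.541,.1505,.06])
pw=proj("wrist",H,m);print(pw,proj("scene",H+[0,0,.03],cams.camera_model("scene")))
w_=c(w,pw+[0,10],120,90)
s_=c(s,(406,250));s2=c(s,(406,250),160,120);t_=c(t,(261,262))
cv2.imwrite("pics/m2.png",np.vstack([np.hstack([s_,s2]),np.hstack([t_,w_])]))
cv2.imwrite("pics/w3.png",w);cv2.imwrite("pics/s3.png",s)
```

```text
[0.54025783 0.15003862 0.17756879] [ 0.003 -0.    -0.001  0.002  0.    -0.001] [-0.74126227 -0.32157233 -4.49652965] [ 0.00843877 -0.00766962  0.00394233] [[ 2.62051556e-01  9.65053874e-01 -5.15523078e-05]
 [ 9.24617017e-01 -2.51055995e-01  2.86451146e-01]
 [ 2.76427846e-01 -7.51126346e-02 -9.58094848e-01]] [-0.28749421 -0.48409203  0.20978234]
[316.21084504 231.4013148 ] [408.30912891 259.06216913]
256 196
366 220
326 190
221 232
```

View pics/m2.png

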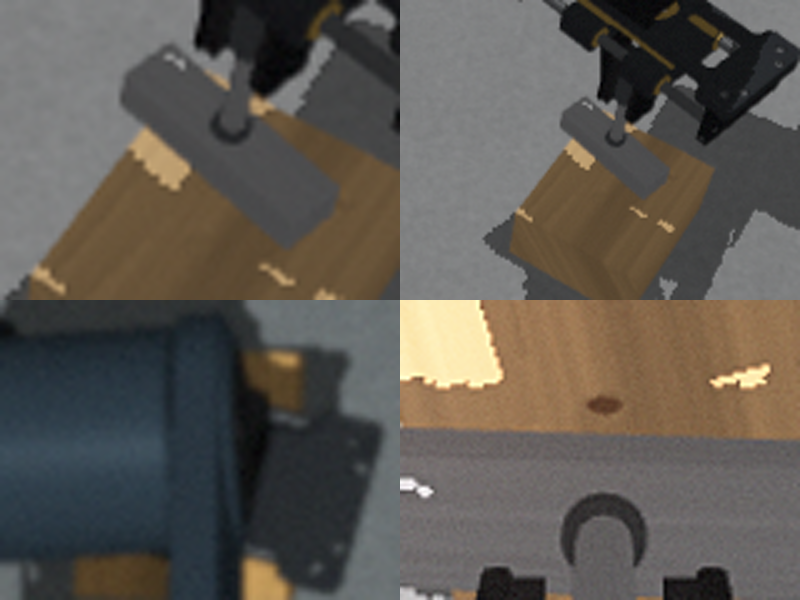

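The wrist crop shows the hole just beyond the bar at crop (603,404), in the rod's column, with the collar ring at (605,535). In the scene crop the collar is at (232,126). I'll check the rod axis from these.

Run:
```python
from h import *
m=cams.camera_model("wrist")
a=ray("wrist",(317.1,265.8),m);b=ray("scene",(412,244.9))
print(tri([a,b]),atz(a,.134),atz(b,.134))
print(atz(ray("wrist",(316.9,228.5),m),.06),atz(ray("wrist",(316.9,231),m),.06))
```

```text
(array([0.54065527, 0.15109006, 0.13615714]), [np.float64(0.0005508705969996581), np.float64(0.0005508705969997393)]) [0.5413751  0.15142492 0.134     ] [0.53904681 0.15007194 0.134     ]
[0.53881263 0.15201363 0.06      ] [0.54076818 0.15148382 0.06      ]
```

The rod is over the hole to within 1 mm. Coming down to just above the mouth.

>>> servo_tool(moves="0 0 0.003 0 0.01;0 0 0.007 0 0.01;0 0 0.012 0 0.01;0 0 0.017 0 0.01;0 0 0.022 0 0.01;0 0 0.027 0 0.01;0 0 0.032 0 0.01;0 0 0.036 0 0.01;0 0 0.039 0 0.01;0 0 0.040 0 0.01")

```text
time: 8.77
position: [0.5398, 0.1508, 0.1369]
tool_rot: [0.132, 0.991, -0.0, -0.0]
ft_force: [-1.0, 0.1, -5.0]
grip_width: 0.0171
grip_force: 40.0
```

>>> servo_tool(moves="0 0 0.001 0 0.01;0 0 0.002 0 0.01;0 0 0.003 0 0.01;0 0 0.004 0 0.01;0 0 0.005 0 0.01;0 0 0.006 0 0.01")

```text
time: 9.27
position: [0.5402, 0.1509, 0.1316]
tool_rot: [0.132, 0.991, 0.0, 0.0]
ft_force: [0.7, -0.9, -4.3]
grip_width: 0.0167
grip_force: 40.0
```

>>> servo_tool(moves="0 0 0.001 0 0.01;0 0 0.002 0 0.01;0 0 0.003 0 0.01;0 0 0.004 0 0.01")

```text
time: 9.6
position: [0.5402, 0.1508, 0.1275]
tool_rot: [0.132, 0.991, -0.0, 0.0]
ft_force: [-1.1, -0.3, -4.5]
grip_width: 0.0167
grip_force: 40.0
```

>>> servo_tool(moves="0 0 0.001 0 0.01;0 0 0.002 0 0.01;0 0 0.003 0 0.01;0 0 0.004 0 0.01")

```text
time: 9.93
position: [0.5401, 0.1508, 0.1235]
tool_rot: [0.132, 0.991, -0.0, 0.0]
ft_force: [1.0, -0.1, -3.6]
grip_width: 0.0166
grip_force: 40.0
```

>>> servo_tool(moves="0 0 0.001 0 0.01;0 0 0.002 0 0.01;0 0 0.003 0 0.01;0 0 0.004 0 0.01")

```text
time: 10.27
position: [0.5406, 0.1507, 0.1202]
tool_rot: [0.132, 0.991, -0.0, 0.001]
ft_force: [0.1, -1.5, 2.0]
grip_width: 0.0161
grip_force: 40.0
```

>>> servo_tool(moves="0 0 0.001 0 0.01;0 0 0.002 0 0.01;0 0 0.003 0 0.01;0 0 0.004 0 0.01")

```text
time: 10.6
position: [0.5405, 0.1507, 0.1157]
tool_rot: [0.132, 0.991, -0.0, 0.0]
ft_force: [0.0, -2.3, 2.8]
grip_width: 0.0168
grip_force: 40.0
```

>>> servo_tool(moves="0 0 0.0008 0 0.01;0 0 0.0016 0 0.01;0 0 0.0024 0 0.01;0 0 0.0032 0 0.01;0 0 0.004 0 0.01")

```text
time: 11.02
position: [0.5403, 0.1508, 0.1115]
tool_rot: [0.132, 0.991, -0.0, 0.0]
ft_force: [-0.1, -3.2, 2.1]
grip_width: 0.0164
grip_force: 40.0
```

>>> servo_tool(moves="0 0 0.0008 0 0.01;0 0 0.0016 0 0.01")

```text
time: 11.18
position: [0.5402, 0.1509, 0.1099]
tool_rot: [0.132, 0.991, -0.0, 0.0]
ft_force: [1.2, -2.1, 2.2]
grip_width: 0.0168
grip_force: 40.0
```

>>> servo_tool(moves="0 0 0.0008 0 0.01;0 0 0.0016 0 0.01")

```text
time: 11.35
position: [0.5402, 0.1508, 0.1083]
tool_rot: [0.132, 0.991, -0.0, 0.0]
ft_force: [0.9, -3.4, 2.1]
grip_width: 0.0164
grip_force: 40.0
```

>>> servo_tool(moves="0 0 0.0008 0 0.01;0 0 0.0016 0 0.01")

```text
time: 11.52
position: [0.5402, 0.1508, 0.1067]
tool_rot: [0.132, 0.991, -0.0, 0.0]
ft_force: [0.7, -3.4, 1.8]
grip_width: 0.0169
grip_force: 40.0
```

>>> servo_tool(moves="0 0 0.0008 0 0.01;0 0 0.0016 0 0.01")

```text
time: 11.68
position: [0.5402, 0.1509, 0.1051]
tool_rot: [0.132, 0.991, -0.0, 0.0]
ft_force: [1.6, -2.9, 1.7]
grip_width: 0.0168
grip_force: 40.0
```

>>> servo_tool(moves="0 0 0.0008 0 0.01;0 0 0.0016 0 0.01")

```text
time: 11.85
position: [0.5403, 0.1508, 0.1037]
tool_rot: [0.132, 0.991, -0.0, 0.0]
ft_force: [-0.9, -2.5, 7.8]
grip_width: 0.0165
grip_force: 40.0
```

The force rose to 7.8 N. One tiny step to confirm this is the bottom.

>>> servo_tool(moves="0 0 0.0002 0 0.01;0 0 0.0002 0 0.01")

```text
time: 12.02
position: [0.5403, 0.1509, 0.1037]
tool_rot: [0.132, 0.991, 0.0, 0.0]
ft_force: [-0.4, -3.3, 4.3]
grip_width: 0.0168
grip_force: 40.0
```

>>> servo_tool(moves="0 0 0.0003 0 0.01;0 0 0.0005 0 0.01")

```text
time: 12.18
position: [0.5404, 0.1508, 0.1037]
tool_rot: [0.132, 0.991, 0.0, 0.0]
ft_force: [-0.6, -3.1, 8.9]
grip_width: 0.0167
grip_force: 40.0
```

The TCP stays at 0.1037 while the force climbs to 8.9 N, so the rod is on the bottom, about 30 mm deep. Releasing.

>>> servo_tool(moves="0 0 0 0 0.022;0 0 0 0 0.028;0 0 0 0 0.036;0 0 0 0 0.05;0 0 0 0 0.06;0 0 0 0 0.06;0 0 0 0 0.06;0 0 0 0 0.06")

```text
time: 12.85
position: [0.54, 0.151, 0.1027]
tool_rot: [0.132, 0.991, 0.0, -0.0]
ft_force: [-0.1, 0.4, -0.0]
grip_width: 0.0571
grip_force: 0.0
```

>>> servo_tool(moves="0 0 -0.004 0 0.06;0 0 -0.012 0 0.06;0 0 -0.024 0 0.06;0 0 -0.04 0 0.06;0 0 -0.06 0 0.06;0 0 -0.08 0 0.06;0 0 -0.1 0 0.06;0 0 -0.11 0 0.06;0 0 -0.12 0 0.06;0 0 -0.12 0 0.06")

```text
time: 13.68
position: [0.5412, 0.151, 0.225]
tool_rot: [0.132, 0.991, 0.0, 0.002]
ft_force: [-0.3, 1.3, -0.1]
grip_width: 0.0599
grip_force: 0.0
```

>>> servo_tool(moves="0 -0.03 0 0 0.06;0 -0.06 0 0 0.06;0 -0.1 0 0 0.06;0 -0.14 0 0 0.06;0 -0.17 0 0 0.06;0 -0.2 0 0 0.06;0 -0.2 0 0 0.06;0 -0.2 0 0 0.06")

```text
time: 14.35
position: [0.487, -0.0432, 0.222]
tool_rot: [0.134, 0.991, 0.0, -0.001]
ft_force: [0.6, -0.4, -0.9]
grip_width: 0.06
grip_force: 0.0
```

Run:
```python
from h import *
import cv2
s=cams.camera("scene");t=cams.camera("top");o=get_obs();print(o["time"],o["joint_velocities"].round(3))
c=lambda im,x,y:cv2.resize(im[y:y+75,x:x+100],(400,300),interpolation=cv2.INTER_CUBIC)
cv2.imwrite("pics/e.png",np.hstack([c(s,360,220),c(t,210,225)]))
for z in(.06,.08,.09,.136): print(z,proj("scene",np.array([.541,.1507,z]),cams.camera_model("scene")))
```

```text
14.45 [ 0.023 -0.001 -0.008 -0.002  0.    -0.002]
0.06 [406.21057343 267.66394158]
0.08 [407.65835068 262.00818103]
0.09 [408.40060187 259.10856718]
0.136 [411.98317293 245.11320699]
```

View pics/e.png

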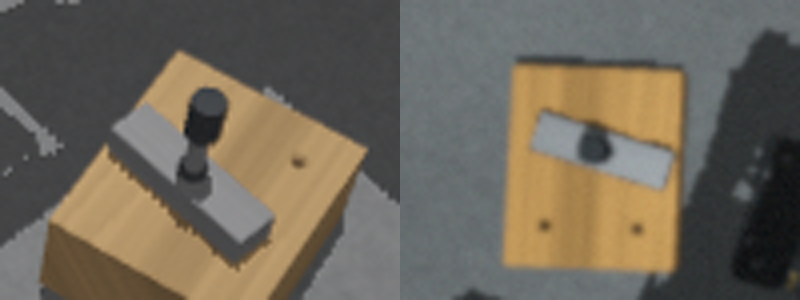

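The gauge stands over the hole with its bar flat on the block. The knob top is at about scene (411.7,244.3), where a rod on the bottom at about 30 mm should put it, and the gripper is clear.

```bash
python3 -c "
from rig import job
print(job.hand_in())"
```

```text
the job is handed in; nothing more can be done
None
```

The gauge is standing with its bar flat on the maple block and its rod on the bottom of the wide hole, which measures about 30 mm deep; the job was handed in at about 14.5 s, and the tape, can and coffee cup were left alone.

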